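Pack the tall heat sink and the tall jar into the part-filled carton

TASK

Finish packing the shallow cardboard carton on the rework bench: stand the tall finned heat sink and the tall jar upright on its floor, side by side in the space left beside the boxed part already in it. Set them down gently rather than dropping them, and leave the short jar where it stands.

Things in the scene. Friction and masses are not known exactly. Their poses are not given: they have to be found in the camera images.
- carton_space (a point): Free space in a shallow open cardboard carton fixed to the bench. Point: centre of the free inner floor, 4 mm above the bench; z up, x across (-37 to 37 mm), y along (-77 to 77 mm). Walls 4 mm thick, 20 mm high above this floor; the +y end is bounded by a white boxed part that stays: 70 x 46 mm, top 56 mm above the floor. Things to pack go one behind the other along y, either order, 11 mm to spare.
- tall_sink_center (a point): Tall bare aluminium heat sink, loose, about 0.3 kg: flat foot, six upright fins. 50 mm along its x (grip across this, on the flat outer fins), 70 mm along its y, 84 mm high (z, up). Point: its centre, 42 mm above its underside. Fits the carton only with its 70 mm side along the carton's length, either way round. A low heat sink (30 mm high, same foot) nearby is not wanted.
- tall_jar_center (a point): Tall round amber jar with a black screw cap, closed, loose, about 0.15 kg: 50 mm in diameter, 84 mm high overall (cap: the top 20 mm, 49 mm in diameter). The point is its centre, 42 mm above its underside; z is up.
- short_jar_center (a point): Short round amber jar with a black cap, a bystander to be left in place: 50 mm in diameter, 46 mm high. The point is its centre, 23 mm above its underside; z is up.
There are look-alikes about, which are no part of the job. Leave any purple look-alike of the part that bears tall_sink_center alone.

How it is judged:
At the end, for the whole second after the job is handed in: Tall heat sink and tall jar stand on the floor of the carton's free space (at most 6 mm off it, upright within 9.7 degrees), centres within 25 mm of its centre line and 55 mm (sink) or 58 mm (jar) of its middle along the length, at rest; short jar within 30 mm of its start (x of tall_sink_center in the frame of carton_space between -0.025 and 0.025 m and y of tall_sink_center in the frame of carton_space between -0.055 and 0.055 m and z of tall_sink_center in the frame of carton_space between 0.039 and 0.048 m and angle between each of tall_sink_center, tall_jar_center's own z axis and vertical below 0.17 rad and x of tall_jar_center in the frame of carton_space between -0.025 and 0.025 m and y of tall_jar_center in the frame of carton_space between -0.058 and 0.058 m and z of tall_jar_center in the frame of carton_space between 0.039 and 0.048 m and linear speed of each of tall_sink, tall_jar below 0.03 m/s and angular speed of each of tall_sink, tall_jar below 0.3 rad/s and distance of short_jar_center from where it was at the start of the episode below 0.03 m); the robot touches nothing.
It fails at once if the tall heat sink is dropped (falls freely by more than about 30 mm) (linear speed of tall_sink above 0.8 m/s and contact force between the fingers and tall_sink below 0.1 N).
It fails at once if the tall jar is dropped (falls freely by more than about 30 mm) (linear speed of tall_jar above 0.8 m/s and contact force between the fingers and tall_jar below 0.1 N).
It fails at once if the short jar is moved more than 30 mm (distance of short_jar_center from where it was at the start of the episode above 0.03 m).
It also fails if it takes over 59 s, if anything falls off the work surface, if the arm or the gripper's body presses on something with over 40 N, if the wrist force passes 120 N, or if a joint passes its speed limit or range.

ROBOT

A 6-joint arm with a two-finger parallel gripper is mounted at the origin on the work surface. World frame = base frame: x ahead of the robot, y to its left, z up, the work surface at z = 0. Lengths are in m, angles in rad, forces in N, time in s.
With the tool pointing down it reaches from about 0.375 to 0.975 m from the base axis. Payload 3.8 kg.
Tool frame: the origin (TCP) lies on the centre line of the jaws, within the pads' length; the fingertips stand 14 mm ahead of it and the grasp point (between the pads) lies 5 mm behind it; x points along the fingers, y is the direction in which the jaws open and shut, and the axes are right-handed (so a half turn about x gives the same grasp; the last joint's range is limited). The gripper opens to 85 mm and grips with 20 to 120 N. Pads are 22 mm wide; open, the fingers measure 114 mm over their backs; the gripper's body (76 mm by 85 mm) begins 54 mm behind the grasp point. The pads swing forward as they close: fully open they stand 13 mm farther back than shut.
Start: joints at [1.191, 0.264, 1.604, -0, 1.274, -0.037], TCP at [0.227, 0.636, 0.245] pointing down, gripper open.
Joint ranges: [-2.63, 2.63], [-0.94, 2.18], [0.31, 2.57], [-1.31, 4.45], [0, 2.66], [-2.55, 2.55]. Speed limits (rad/s): [2.57, 2.57, 3.14, 3.14, 3.14, 3.14].

INTERFACE

Orientations are given as a rotation vector (axis times angle).
In Python, from workcell import bot gives the robot as it stands.
- The arm moves only by the shell command python3 -m creep 'ROWS' [FORCE]. ROWS is JSON, a list of rows, each an object with "grip": the finger opening in cm, from 0 to 8.54; "dp": the shift along the tool's x, y, z in cm, a list of three; "rotation": the turn, a rotation vector about the tool's x, y, z in rad, a list of three. A call has 1 to 5 rows; each row is the pose to reach, as a shift and turn from the pose commanded when the call began, along the tool's axes at that moment; what a row does not reach only later rows make up. A row lasts 1/12 s, in which the tool goes at most 41.7 mm and 7.16 degrees, less where a joint would pass 70% of its speed; a pose out of reach is approached as far as the arm can. A call with a gripper value outside its range is refused whole. The fingers move at their own pace and stop on an object; FORCE is the grip in N (left out, the last holds). Time passes only in rows, so rows that repeat a pose let the fingers close. It gives the time, the measured TCP pose, the force and the opening at its end, in the units of the state.
- bot.read_state(): the state, without advancing time (a new reading comes with each control period).
- bot.read_camera(name): name is "scene" or "top"; returns (picture, depth): 384x512x3 uint8, red, green, blue; 384x512 float32, m along the optical axis (not along the pixel's ray), 0 where there is no reading.
- bot.get_calibration(name): a dict with "fx", "fy", "cx", "cy" (pixels), "rvec" (rotation vector, rad) and "tvec" (3), from world to camera coordinates, as OpenCV has them. Camera axes: x right, y down, z forward; pixel columns grow to the right and rows downward; lengths in m; the calibration is good to about 2 mm. A picture is of the moment at which its call begins. get_calibration takes no time and is no camera call.
- bot.finish_job(): hands the job in, once; it reports no verdict.
The state is a dict: "time": time; "q": joint angles; "joint_vel": joint speeds; "joint_torque": joint torques, N m; "tool_pos": TCP position; "tcp_rot": TCP orientation; "wrist_force": force on the tool from outside, world axes, zero at the start; "torque": the same for the moment, N m; "width": opening from 0.0 (shut) to 1.0 (fully open).
Only numpy, scipy, OpenCV 4.12 (cv2) and the standard library are available. Lean on these libraries where they do the work, as an engineer would, in place of code of your own. Each camera call takes 0.05 s, during which the arm holds its last target.

## Working session

There is one attempt and no reset: what is moved stays moved. The work goes in short steps, Python scripts to look and compute and a shell command to move; the robot and the scene stay as the last step left them, time stands still between calls to the robot, and variables do not carry over. Pictures are saved under pics/ and viewed, and the job is handed in when it is done.

```bash
mkdir -p pics; python3 - <<'E'
from workcell import bot
import cv2,numpy as np
s=bot.read_state(); print(s['time'],s['tool_pos'],s['tcp_rot'],s['width'])
for n in('scene','top'):
    p,d=bot.read_camera(n); cv2.imwrite(f'pics/{n}0.png',p[:,:,::-1]); np.save(f'{n}0.npy',d); print(n,bot.get_calibration(n))
E
```

```text
0.0 [0.22660463 0.63508869 0.24396685] [ 0.26727772  1.55449955 -0.27071691] 1.0024709330164854
scene {'fx': 452.8021338044788, 'fy': 452.8021338044788, 'cx': 261.2668978271767, 'cy': 205.22942949753724, 'rvec': array([ 2.2969673 ,  0.60172439, -0.24130291]), 'tvec': array([-0.46111633, -0.18866815,  1.12016967])}
top {'fx': 380.9717534203908, 'fy': 380.9717534203908, 'cx': 257.8491931287505, 'cy': 184.19570479364788, 'rvec': array([ 2.1704238 , -2.12280961,  0.17231742]), 'tvec': array([-0.0767661 ,  0.54233373,  0.67533855])}
```

View pics/scene0.png

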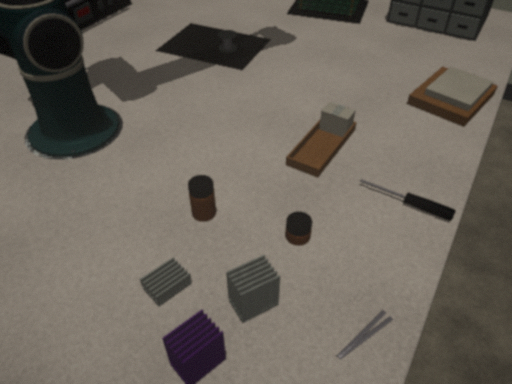

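View pics/top0.png

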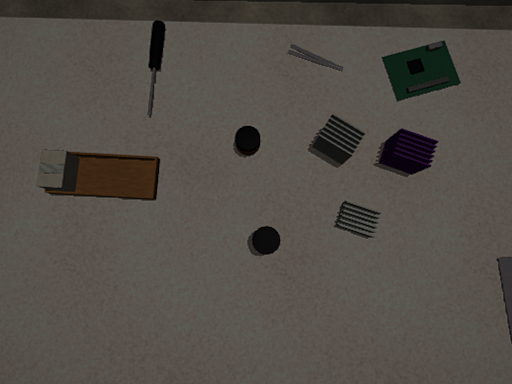

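Both views show the same objects. Heat sinks:
- tall grey: scene (253,288), top (337,140)
- low grey: scene (166,281), top (357,219)
- purple: scene (195,347), top (407,152)

Jars:
- tall: scene (202,198), top (266,240)
- short: scene (299,228), top (247,140)

The carton is at scene (322,145), top (100,175). By the description I want the tall grey sink and the tall jar. I'll check that with a close crop and measure from depth.

```bash
cat > h.py <<'E'
import cv2,numpy as np
from workcell import bot
from scipy.spatial.transform import Rotation as R
def cloud(n,d):
    c=bot.get_calibration(n); v,u=np.mgrid[:384,:512]
    P=np.stack([(u-c['cx'])/c['fx']*d,(v-c['cy'])/c['fy']*d,d],-1)
    M=cv2.Rodrigues(c['rvec'])[0]; W=(P-c['tvec'])@M
    W[d<=0]=np.nan; return W
def plane(n,uv,z):
    c=bot.get_calibration(n); M=cv2.Rodrigues(c['rvec'])[0]
    r=np.array([(uv[0]-c['cx'])/c['fx'],(uv[1]-c['cy'])/c['fy'],1])@M; o=-c['tvec']@M
    return o+r*(z-o[2])/r[2]
def pix(n,X):
    c=bot.get_calibration(n); return cv2.projectPoints(np.float64([X]),c['rvec'],c['tvec'],np.array([[c['fx'],0,c['cx']],[0,c['fy'],c['cy']],[0,0,1]]),None)[0].ravel()
E
python3 - <<'E'
from h import *
W=cloud('top',np.load('top0.npy')); z=W[...,2]
print('bench z',np.nanmedian(z), 'nan',np.isnan(z).mean())
m=((z>0.012)&(z<.12)).astype(np.uint8)
n,l,st,ce=cv2.connectedComponentsWithStats(m)
for i in range(1,n):
    if st[i,4]<60: continue
    k=l==i; zt=np.nanpercentile(z[k],95); t=k&(z>zt-.008)
    r=cv2.minAreaRect(np.float32(W[t][:,:2]*1000))
    print(ce[i].round(),st[i,4],'top',zt.round(4),'mean',np.nanmean(W[t][:,:2],0).round(4),'rect',np.round(r[0],1),np.round(r[1],1),round(r[2],1))
p=cv2.imread('pics/top0.png'); q=cv2.imread('pics/scene0.png')
a=cv2.resize(p[90:270,220:450],None,fx=3,fy=3); b=cv2.resize(q[160:384,120:340],None,fx=2.4,fy=2.4)
cv2.imwrite('pics/c1.png',cv2.convertScaleAbs(a,alpha=1.8)); cv2.imwrite('pics/c2.png',cv2.convertScaleAbs(b,alpha=1.8))
cv2.imwrite('pics/c3.png',cv2.convertScaleAbs(cv2.resize(p[130:220,20:180],None,fx=4,fy=4),alpha=1.8))
E
```

```text
bench z 0.00029731613836554954 nan 0.004048665364583333
[155.  54.] 731 top 0.0267 mean [0.8313 0.1501] rect [832.7 151.1] [ 23.6 101.6] 88.1
[434.  46.] 84 top 0.0182 mean [ 0.8473 -0.4247] rect [ 847.8 -425.2] [12.4 30.4] 15.2
[430.  83.] 99 top 0.0142 mean [ 0.7652 -0.4129] rect [ 766.  -414.3] [11.1 78.1] 16.8
[338. 139.] 1464 top 0.0853 mean [ 0.6326 -0.214 ] rect [ 632.6 -213.9] [69.5 51.1] 59.3
[247. 140.] 589 top 0.048 mean [ 0.6318 -0.042 ] rect [632.1 -42.1] [47.5 45.8] 1.7
[409. 151.] 1714 top 0.0851 mean [ 0.6112 -0.3464] rect [ 611.5 -346.9] [70.4 51.7] 71.0
[ 76. 172.] 2180 top 0.0619 mean [0.5612 0.3138] rect [561.8 315. ] [47.1 70. ] 88.0
[359. 219.] 703 top 0.0318 mean [ 0.4844 -0.2585] rect [ 484.4 -258.5] [70.4 50.5] 72.5
[265. 240.] 626 top 0.0862 mean [ 0.4397 -0.0798] rect [440.2 -79.8] [48.1 46.9] 1.3
```

View pics/c1.png

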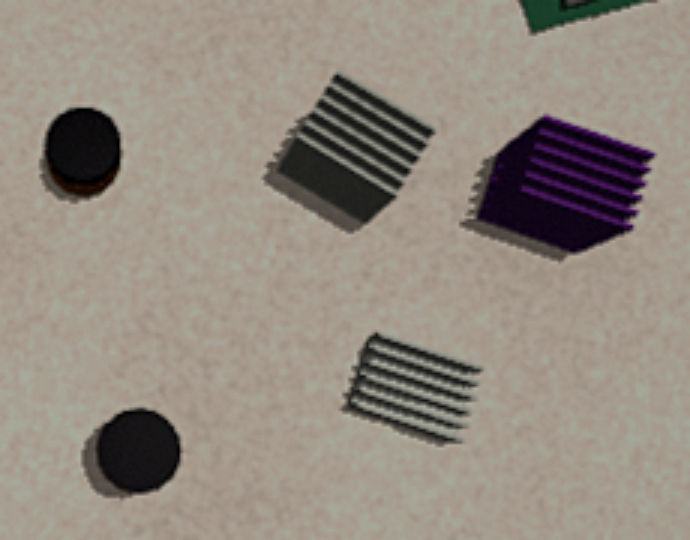

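View pics/c2.png

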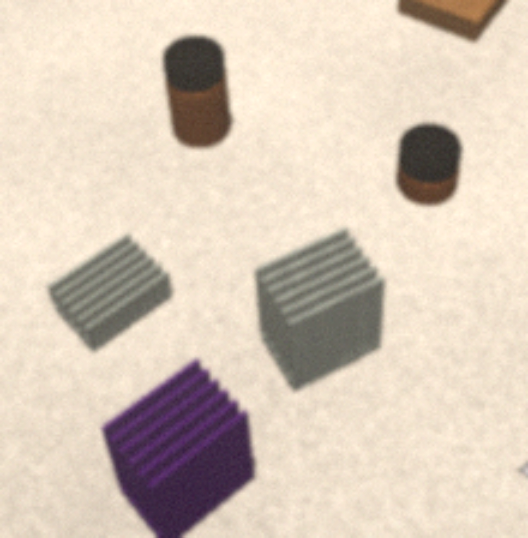

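View pics/c3.png

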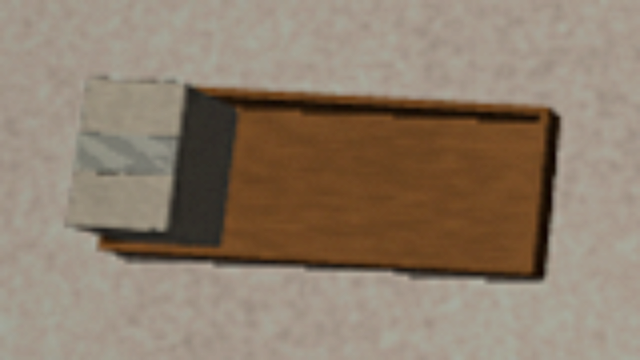

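The crops confirm the choice: tall grey sink at top (337,140), tall jar at top (266,240) (its top is at z=86 mm). Next, the carton frame.

```bash
python3 - <<'E'
from h import *
for n in('top','scene'):
    W=cloud(n,np.load(n+'0.npy')); x,y,z=W[...,0],W[...,1],W[...,2]
    box=(x>.48)&(x<.64)&(y>.03)&(y<.36)
    for zs in((.016,.03),(.05,.075)):
        P=W[box&(z>zs[0])&(z<zs[1])]
        r=cv2.minAreaRect(np.float32(P[:,:2]*1000)); print(n,zs,len(P),np.round(r[0],1),np.round(r[1],1),round(r[2],1),np.median(P[:,2]).round(4), P[:,:2].min(0).round(3),P[:,:2].max(0).round(3))
    F=W[box&(z>.0025)&(z<.012)]; print('floor',np.median(F[:,2]))
# corners of rim at -y end, from top picture, subpixel by eye in crop
for uv in((20+555/4,130+108/4),(20+543/4,130+277/4),(20+190/4,130+87/4),(20+100/4,130+245/4)): print(uv,plane('top',uv,.024).round(4))
E
```

```text
top (0.016, 0.03) 787 [559.2 238.5] [209.3  82.4] 88.1 0.0239 [0.515 0.133] [0.602 0.344]
top (0.05, 0.075) 1047 [561.7 314.9] [47.4 70.1] 88.0 0.0603 [0.526 0.291] [0.597 0.339]
floor 0.004352449950934862
scene (0.016, 0.03) 592 [560.2 236. ] [210.3  84. ] 88.0 0.0222 [0.515 0.131] [0.605 0.34 ]
scene (0.05, 0.075) 420 [563.2 313.7] [51.4 71.8] 85.0 0.0588 [0.527 0.287] [0.599 0.341]
floor 0.0040942201551436895
(158.75, 157.0) [0.5956 0.1289 0.024 ]
(155.75, 199.25) [0.513  0.1296 0.024 ]
(67.5, 151.75) [0.6018 0.3063 0.024 ]
(45.0, 191.25) [0.5236 0.3416 0.024 ]
```

```bash
cat > t.py <<'E'
import sys; from h import *
# usage: x y z(m) jawyaw(deg)
a=[float(v) for v in sys.argv[1:]]
s=bot.read_state(); r=R.from_rotvec(s['tcp_rot']); M=r.as_matrix()
print('t %.2f'%s['time'],'pos',s['tool_pos'].round(4) if hasattr(s['tool_pos'],'round') else s['tool_pos'],'jawyaw %.1f'%np.degrees(np.arctan2(M[1,1],M[0,1])),'xaxis',M[:,0].round(3),'w %.3f'%s['width'],'F',np.round(s['wrist_force'],1),'q',np.round(s['q'],2))
if a:
    dp=M.T@(np.array(a[:3])-s['tool_pos'])*100; best=None
    for k in(0,180):
        t=np.radians(a[3]+k); X=np.array([0,0,-1.]); Y=np.array([np.cos(t),np.sin(t),0]); T=np.stack([X,Y,np.cross(X,Y)],1)
        v=(r.inv()*R.from_matrix(T)).as_rotvec()
        if best is None or np.linalg.norm(v)<np.linalg.norm(best): best=v
        print('  opt',k,v.round(3))
    print('dp cm',dp.round(2),'rot',best.round(3))
E
python3 t.py 0.6326 -0.2139 0.16 -30.7
```

```text
t 0.10 pos [0.2267 0.6351 0.2441] jawyaw 70.4 xaxis [-0.001 -0.002 -1.   ] w 0.999 F [-1.   1.4 -0.2] q [ 1.19  0.26  1.61 -0.    1.27 -0.04]
  opt 0 [1.764 0.002 0.002]
  opt 180 [-1.378e+00 -1.000e-03  2.000e-03]
dp cm [  8.54 -66.3   66.77] rot [-1.378e+00 -1.000e-03  2.000e-03]
```

```bash
python3 -m creep '[{"grip":8.5,"dp":[4,-66.3,66.8],"rotation":[1.764,0,0]},{"grip":8.5,"dp":[4,-66.3,66.8],"rotation":[1.764,0,0]},{"grip":8.5,"dp":[4,-66.3,66.8],"rotation":[1.764,0,0]},{"grip":8.5,"dp":[4,-66.3,66.8],"rotation":[1.764,0,0]},{"grip":8.5,"dp":[4,-66.3,66.8],"rotation":[1.764,0,0]}]' 40; python3 t.py 0.6326 -0.2139 0.16 -30.7
```

```text
time: 0.52
tool_pos: [0.3168, 0.446, 0.2357]
tcp_rot: [0.758, 1.434, -0.76]
wrist_force: [1.8, 1.0, 0.2]
width: 0.994
t 0.52 pos [0.3168 0.446  0.2357] jawyaw 34.2 xaxis [-0.001 -0.001 -1.   ] w 0.994 F [1.8 1.  0.2] q [ 0.91  0.03  1.89 -0.    1.22  0.31]
  opt 0 [1.133e+00 1.000e-03 1.000e-03]
  opt 180 [-2.008e+00 -1.000e-03  1.000e-03]
dp cm [  7.61 -11.02  72.32] rot [1.133e+00 1.000e-03 1.000e-03]
```

```bash
python3 -m creep '[{"grip":8.5,"dp":[4,-11,72.3],"rotation":[1.133,0,0]},{"grip":8.5,"dp":[4,-11,72.3],"rotation":[1.133,0,0]},{"grip":8.5,"dp":[4,-11,72.3],"rotation":[1.133,0,0]},{"grip":8.5,"dp":[4,-11,72.3],"rotation":[1.133,0,0]},{"grip":8.5,"dp":[4,-11,72.3],"rotation":[1.133,0,0]}]'; python3 t.py 0.6326 -0.2139 0.16 -30.7
```

```text
time: 0.93
tool_pos: [0.4077, 0.2588, 0.2247]
tcp_rot: [1.229, 1.196, -1.23]
wrist_force: [0.7, 1.0, 0.1]
width: 0.996
t 0.93 pos [0.4077 0.2588 0.2247] jawyaw -1.6 xaxis [-0. -0. -1.] w 0.996 F [0.7 1.  0.1] q [ 0.51 -0.09  2.03 -0.    1.21  0.54]
  opt 0 [0.508 0.    0.   ]
  opt 180 [-2.634 -0.     0.   ]
dp cm [ 6.47 23.8  46.63] rot [0.508 0.    0.   ]
```

```bash
python3 -m creep '[{"grip":8.5,"dp":[4.5,23.8,46.6],"rotation":[0.508,0,0]},{"grip":8.5,"dp":[4.5,23.8,46.6],"rotation":[0.508,0,0]},{"grip":8.5,"dp":[4.5,23.8,46.6],"rotation":[0.508,0,0]},{"grip":8.5,"dp":[4.5,23.8,46.6],"rotation":[0.508,0,0]},{"grip":8.5,"dp":[4.5,23.8,46.6],"rotation":[0.508,0,0]}]'; python3 t.py 0.6326 -0.2139 0.16 -30.7
```

```text
time: 1.35
tool_pos: [0.498, 0.0719, 0.2068]
tcp_rot: [1.592, 0.907, -1.592]
wrist_force: [1.4, 0.5, 0.5]
width: 0.996
t 1.35 pos [0.498  0.0719 0.2068] jawyaw -30.7 xaxis [-0.  0. -1.] w 0.996 F [1.4 0.5 0.5] q [ 0.09 -0.03  2.01  0.    1.17  0.63]
  opt 0 [0. 0. 0.]
  opt 180 [-3.141 -0.     0.   ]
dp cm [ 4.68 26.16 17.71] rot [0. 0. 0.]
```

```bash
python3 -m creep '[{"grip":8.5,"dp":[4,26.2,17.7],"rotation":[0,0,0]},{"grip":8.5,"dp":[4,26.2,17.7],"rotation":[0,0,0]},{"grip":8.5,"dp":[4,26.2,17.7],"rotation":[0,0,0]},{"grip":8.5,"dp":[4,26.2,17.7],"rotation":[0,0,0]},{"grip":8.5,"dp":[4,26.2,17.7],"rotation":[0,0,0]}]'; python3 t.py 0.6326 -0.2139 0.16 -30.7
```

```text
time: 1.77
tool_pos: [0.5873, -0.1145, 0.1803]
tcp_rot: [1.588, 0.91, -1.589]
wrist_force: [1.0, 0.4, 0.1]
width: 0.999
t 1.77 pos [ 0.5873 -0.1145  0.1803] jawyaw -30.4 xaxis [-0.001  0.    -1.   ] w 0.999 F [1.  0.4 0.1] q [-0.23  0.17  1.84  0.    1.13  0.3 ]
  opt 0 [0.005 0.    0.001]
  opt 180 [-3.136e+00 -1.000e-03  0.000e+00]
dp cm [2.03 8.94 6.29] rot [0.005 0.    0.001]
```

```bash
python3 -m creep '[{"grip":8.5,"dp":[1,10,7],"rotation":[0,0,0]},{"grip":8.5,"dp":[1,10,7],"rotation":[0,0,0]},{"grip":8.5,"dp":[1,10,7],"rotation":[0,0,0]},{"grip":8.5,"dp":[1,10,7],"rotation":[0,0,0]},{"grip":8.5,"dp":[1,10,7],"rotation":[0,0,0]}]' >/dev/null; python3 t.py 0.6326 -0.2139 0.16 -30.7; python3 - <<'E'
from h import *
p,d=bot.read_camera('top'); W=cloud('top',d)
cv2.imwrite('pics/top1.png',cv2.convertScaleAbs(p[:,:,::-1],alpha=1.8))
p,d=bot.read_camera('scene'); W=cloud('scene',d); cv2.imwrite('pics/sc1.png',cv2.resize(cv2.convertScaleAbs(p[130:340,130:400,::-1],alpha=1.5),None,fx=2.5,fy=2.5))
x,y,z=W[...,0],W[...,1],W[...,2]
# sink from scene start image
W=cloud('scene',np.load('scene0.npy')); z=W[...,2]; k=(abs(W[...,0]-.633)<.06)&(abs(W[...,1]+.214)<.06)&(z>.078)&(z<.095)
r=cv2.minAreaRect(np.float32(W[k][:,:2]*1000)); print('sink top by scene',r)
k=(abs(W[...,0]-.44)<.05)&(abs(W[...,1]+.08)<.05)&(z>.078)&(z<.095)
r=cv2.minAreaRect(np.float32(W[k][:,:2]*1000)); print('jar top by scene',r)
E
```

```text
t 2.18 pos [ 0.6378 -0.2253  0.1695] jawyaw -30.5 xaxis [-0.002  0.001 -1.   ] w 0.995 F [ 0.2 -0.1 -0.3] q [-0.38  0.32  1.67  0.    1.15  0.16]
  opt 0 [0.003 0.    0.002]
  opt 180 [-3.139e+00 -3.000e-03  0.000e+00]
dp cm [ 0.95 -1.03 -0.72] rot [0.003 0.    0.002]
sink top by scene ((634.04638671875, -215.61659240722656), (70.3934326171875, 53.607521057128906), 59.28422164916992)
jar top by scene ((441.4090576171875, -81.77217102050781), (47.80311584472656, 48.85517120361328), 14.846430778503418)
```

```bash
python3 -m creep '[{"grip":8.5,"dp":[1,-1,-0.65],"rotation":[0.003,0,0.002]},{"grip":8.5,"dp":[4,-1,-0.65],"rotation":[0.003,0,0.002]},{"grip":8.5,"dp":[8,-1,-0.65],"rotation":[0.003,0,0.002]},{"grip":8.5,"dp":[11.4,-1,-0.65],"rotation":[0.003,0,0.002]},{"grip":8.5,"dp":[11.4,-1,-0.65],"rotation":[0.003,0,0.002]}]'; python3 t.py 0.633 -0.2145 0.055 -30.7
```

```text
time: 2.7
tool_pos: [0.6261, -0.2083, 0.0492]
tcp_rot: [1.584, 0.92, -1.599]
wrist_force: [-1.8, 1.0, -0.7]
width: 0.996
t 2.70 pos [ 0.6261 -0.2083  0.0492] jawyaw -30.4 xaxis [-0.012  0.004 -1.   ] w 0.996 F [-1.8  1.  -0.7] q [-0.36  0.42  1.79 -0.    0.95  0.17]
  opt 0 [0.005 0.002 0.012]
  opt 180 [-3.137 -0.02   0.004]
dp cm [-0.59  0.9   0.18] rot [0.005 0.002 0.012]
```

View pics/sc1.png

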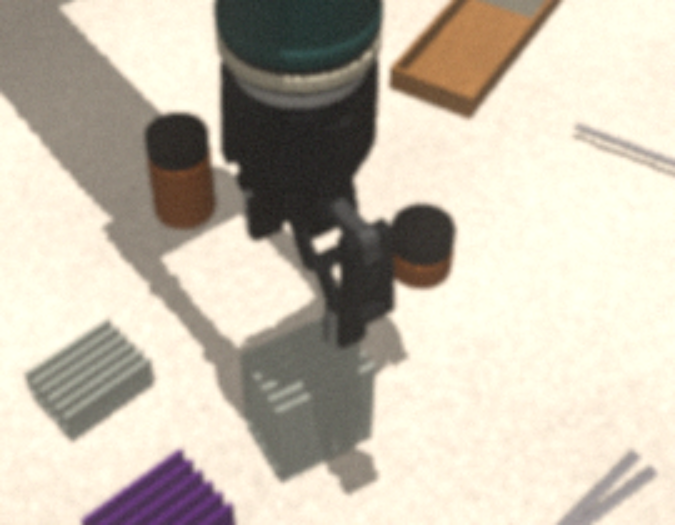

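The picture shows the open gripper above the tall grey sink at (310,390), with the fingers either side of its outer fins. I'll correct the 9 mm offset, then close.

```bash
python3 -m creep '[{"grip":8.5,"dp":[-0.4,0.9,0.2],"rotation":[0.005,0,0.01]},{"grip":8.5,"dp":[-0.4,0.9,0.2],"rotation":[0.005,0,0.01]},{"grip":8.5,"dp":[-0.4,0.9,0.2],"rotation":[0.005,0,0.01]}]'; python3 t.py 0.633 -0.2145 0.055 -30.7
```

```text
time: 2.95
tool_pos: [0.6427, -0.2199, 0.0655]
tcp_rot: [1.598, 0.888, -1.579]
wrist_force: [0.3, 0.1, 0.2]
width: 0.996
t 2.95 pos [ 0.6427 -0.2199  0.0655] jawyaw -30.8 xaxis [ 0.017 -0.009 -1.   ] w 0.996 F [0.3 0.1 0.2] q [-0.37  0.41  1.76 -0.    0.95  0.17]
  opt 0 [-0.002 -0.001 -0.019]
  opt 180 [ 3.14e+00 -3.00e-02  2.00e-03]
dp cm [ 1.03 -1.13  0.03] rot [-0.002 -0.001 -0.019]
```

```bash
python3 -m creep '[{"grip":8.5,"dp":[0.9,-0.9,0],"rotation":[0,0,-0.016]},{"grip":8.5,"dp":[0.9,-0.9,0],"rotation":[0,0,-0.016]},{"grip":8.5,"dp":[0.9,-0.9,0],"rotation":[0,0,-0.016]},{"grip":8.5,"dp":[0.9,-0.9,0],"rotation":[0,0,-0.016]},{"grip":8.5,"dp":[0.9,-0.9,0],"rotation":[0,0,-0.016]}]'; python3 t.py 0.633 -0.2145 0.055 -30.7
```

```text
time: 3.37
tool_pos: [0.6319, -0.2146, 0.0522]
tcp_rot: [1.593, 0.908, -1.596]
wrist_force: [0.5, -0.4, -0.2]
width: 0.996
t 3.37 pos [ 0.6319 -0.2146  0.0522] jawyaw -30.8 xaxis [-0.003  0.002 -1.   ] w 0.996 F [ 0.5 -0.4 -0.2] q [-0.37  0.42  1.77  0.    0.95  0.17]
  opt 0 [-0.002 -0.     0.004]
  opt 180 [3.139 0.006 0.   ]
dp cm [-0.28  0.09 -0.07] rot [-0.002 -0.     0.004]
```

Good. Closing with 40 N.

```bash
python3 -m creep '[{"grip":4.5,"dp":[0,0,0],"rotation":[0,0,0]},{"grip":4.5,"dp":[0,0,0],"rotation":[0,0,0]},{"grip":4.5,"dp":[0,0,0],"rotation":[0,0,0]},{"grip":4.5,"dp":[0,0,0],"rotation":[0,0,0]},{"grip":4.5,"dp":[0,0,0],"rotation":[0,0,0]}]' 40; python3 -m creep '[{"grip":4.5,"dp":[0,0,0],"rotation":[0,0,0]},{"grip":4.5,"dp":[0,0,0],"rotation":[0,0,0]},{"grip":4.5,"dp":[0,0,0],"rotation":[0,0,0]}]' 40; python3 t.py 0.633 -0.2145 0.052 -30.7
```

```text
time: 3.78
tool_pos: [0.6325, -0.2148, 0.0524]
tcp_rot: [1.593, 0.907, -1.595]
wrist_force: [0.6, -1.3, 0.1]
width: 0.581
time: 4.03
tool_pos: [0.6325, -0.2148, 0.0524]
tcp_rot: [1.593, 0.907, -1.595]
wrist_force: [2.2, -1.3, 1.1]
width: 0.581
t 4.03 pos [ 0.6325 -0.2148  0.0524] jawyaw -30.8 xaxis [-0.002  0.001 -1.   ] w 0.581 F [ 2.2 -1.3  1.1] q [-0.36  0.42  1.77  0.    0.95  0.17]
  opt 0 [-0.002 -0.     0.002]
  opt 180 [3.139 0.004 0.   ]
dp cm [ 0.04  0.03 -0.05] rot [-0.002 -0.     0.002]
```

```bash
python3 -m creep '[{"grip":4.5,"dp":[-1.5,0,0],"rotation":[0,0,0]},{"grip":4.5,"dp":[-4,0,0],"rotation":[0,0,0]},{"grip":4.5,"dp":[-7.5,0,0],"rotation":[0,0,0]},{"grip":4.5,"dp":[-10.5,0,0],"rotation":[0,0,0]},{"grip":4.5,"dp":[-12,0,0],"rotation":[0,0,0]}]' 60; python3 -m creep '[{"grip":4.5,"dp":[0,0,0],"rotation":[0,0,0]},{"grip":4.5,"dp":[0,0,0],"rotation":[0,0,0]},{"grip":4.5,"dp":[0,0,0],"rotation":[0,0,0]}]'; python3 - <<'E'
from h import *
p,d=bot.read_camera('scene'); cv2.imwrite('pics/sc2.png',cv2.resize(cv2.convertScaleAbs(p[130:340,130:400,::-1],alpha=1.5),None,fx=2.5,fy=2.5))
c=np.array([.5582,.2147]); y=np.array([np.cos(np.radians(88)),np.sin(np.radians(88))])
print('sink tgt',c+.031*y,'jar tgt',c-.042*y)
E
python3 t.py 0.5593 0.2457 0.172 -2
```

```text
time: 4.45
tool_pos: [0.633, -0.2149, 0.1765]
tcp_rot: [1.594, 0.906, -1.594]
wrist_force: [1.2, -0.1, -2.0]
width: 0.581
time: 4.7
tool_pos: [0.6305, -0.214, 0.1698]
tcp_rot: [1.591, 0.912, -1.6]
wrist_force: [-0.1, 0.5, -3.3]
width: 0.579
sink tgt [0.55928188 0.24568112] jar tgt [0.55673422 0.17272559]
t 4.75 pos [ 0.6302 -0.2139  0.1691] jawyaw -30.8 xaxis [-0.008  0.004 -1.   ] w 0.581 F [ 0.3  0.3 -2.9] q [-0.36  0.31  1.7   0.    1.15  0.17]
  opt 0 [-0.503 -0.002  0.009]
  opt 180 [2.638e+00 1.300e-02 2.000e-03]
dp cm [ -0.04 -29.64 -35.83] rot [-0.503 -0.002  0.009]
```

View pics/sc2.png

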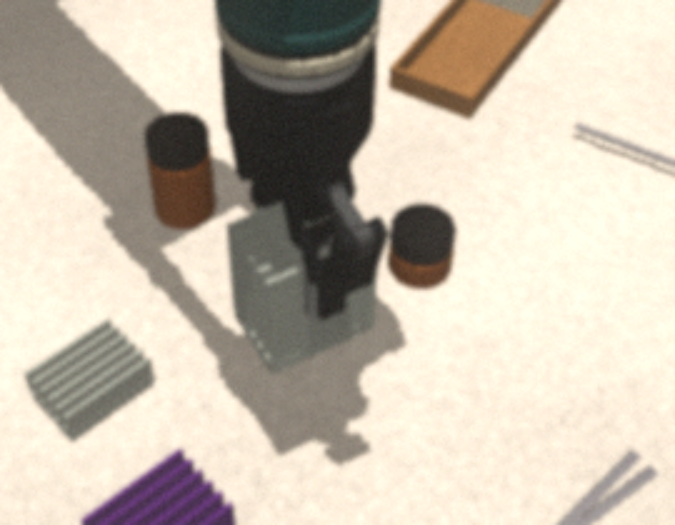

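The sink is held upright at (300,290) and clear of the bench. Carrying it to the carton.

```bash
python3 -m creep '[{"grip":4.5,"dp":[0,-1.5,-1.8],"rotation":[-0.03,0,0]},{"grip":4.5,"dp":[0,-3.7,-4.5],"rotation":[-0.08,0,0]},{"grip":4.5,"dp":[0,-6,-7.2],"rotation":[-0.14,0,0]},{"grip":4.5,"dp":[0,-8.3,-10],"rotation":[-0.2,0,0]},{"grip":4.5,"dp":[0,-10.6,-12.8],"rotation":[-0.26,0,0]}]'; python3 t.py 0.5593 0.2457 0.172 -2
```

```text
time: 5.17
tool_pos: [0.6044, -0.049, 0.1694]
tcp_rot: [1.407, 1.074, -1.416]
wrist_force: [1.0, 0.7, -3.0]
width: 0.576
t 5.17 pos [ 0.6044 -0.049   0.1694] jawyaw -15.8 xaxis [-0.009  0.003 -1.   ] w 0.576 F [ 1.   0.7 -3. ] q [-0.12  0.2   1.83  0.    1.12  0.15]
  opt 0 [-0.241 -0.001  0.009]
  opt 180 [2.901e+00 1.300e-02 2.000e-03]
dp cm [ -0.14 -12.37 -27.13] rot [-0.241 -0.001  0.009]
```

```bash
python3 -m creep '[{"grip":4.5,"dp":[0,-1.5,-3.2],"rotation":[-0.05,0,0]},{"grip":4.5,"dp":[0,-3,-6.5],"rotation":[-0.1,0,0]},{"grip":4.5,"dp":[0,-4.5,-9.8],"rotation":[-0.15,0,0]},{"grip":4.5,"dp":[0,-6,-13],"rotation":[-0.2,0,0]},{"grip":4.5,"dp":[0,-7.5,-16.4],"rotation":[-0.24,0,0]}]'; python3 t.py 0.5593 0.2457 0.172 -2
```

```text
time: 5.58
tool_pos: [0.5772, 0.1289, 0.1701]
tcp_rot: [1.232, 1.199, -1.241]
wrist_force: [0.8, -0.3, -3.6]
width: 0.58
t 5.58 pos [0.5772 0.1289 0.1701] jawyaw -2.1 xaxis [-0.008  0.001 -1.   ] w 0.580 F [ 0.8 -0.3 -3.6] q [0.18 0.17 1.86 0.   1.12 0.21]
  opt 0 [-0.001 -0.001  0.008]
  opt 180 [3.141e+00 1.300e-02 1.000e-03]
dp cm [ -0.16  -2.21 -11.61] rot [-0.001 -0.001  0.008]
```

```bash
python3 -m creep '[{"grip":4.5,"dp":[0,-0.7,-3.5],"rotation":[0,0,0]},{"grip":4.5,"dp":[0,-1.4,-7],"rotation":[0,0,0]},{"grip":4.5,"dp":[0,-1.9,-9.5],"rotation":[0,0,0]},{"grip":4.5,"dp":[0,-2.1,-11],"rotation":[0,0,0]},{"grip":4.5,"dp":[0,-2.1,-11],"rotation":[0,0,0]}]'; python3 -m creep '[{"grip":4.5,"dp":[0,0,0],"rotation":[0,0,0]},{"grip":4.5,"dp":[0,0,0],"rotation":[0,0,0]},{"grip":4.5,"dp":[0,0,0],"rotation":[0,0,0]},{"grip":4.5,"dp":[0,0,0],"rotation":[0,0,0]}]'; python3 t.py 0.5593 0.2457 0.172 -2
```

```text
time: 6.0
tool_pos: [0.5611, 0.2411, 0.1709]
tcp_rot: [1.233, 1.199, -1.239]
wrist_force: [0.5, -0.4, -2.9]
width: 0.578
time: 6.33
tool_pos: [0.5631, 0.2371, 0.1728]
tcp_rot: [1.238, 1.194, -1.241]
wrist_force: [-0.4, -0.5, -2.3]
width: 0.576
t 6.33 pos [0.5631 0.2371 0.1728] jawyaw -2.3 xaxis [-0.004  0.002 -1.   ] w 0.576 F [-0.4 -0.5 -2.3] q [0.36 0.2  1.82 0.   1.12 0.39]
  opt 0 [-0.005 -0.001  0.004]
  opt 180 [3.137e+00 6.000e-03 2.000e-03]
dp cm [ 0.09 -0.41 -0.85] rot [-0.005 -0.001  0.004]
```

```bash
python3 -m creep '[{"grip":4.5,"dp":[1.5,-0.4,-0.7],"rotation":[0,0,0.003]},{"grip":4.5,"dp":[4,-0.4,-0.7],"rotation":[0,0,0.003]},{"grip":4.5,"dp":[6,-0.4,-0.7],"rotation":[0,0,0.003]},{"grip":4.5,"dp":[7,-0.4,-0.7],"rotation":[0,0,0.003]},{"grip":4.5,"dp":[7,-0.4,-0.7],"rotation":[0,0,0.003]}]';  python3 -m creep '[{"grip":4.5,"dp":[0,0,0],"rotation":[0,0,0]},{"grip":4.5,"dp":[0,0,0],"rotation":[0,0,0]},{"grip":4.5,"dp":[0,0,0],"rotation":[0,0,0]},{"grip":4.5,"dp":[0,0,0],"rotation":[0,0,0]}]'; python3 t.py 0.5593 0.2457 0.0564 -2
python3 - <<'E'
from h import *
p,d=bot.read_camera('scene'); cv2.imwrite('pics/sc3.png',cv2.resize(cv2.convertScaleAbs(p[50:220,220:420,::-1],alpha=1.5),None,fx=3.5,fy=3.5))
p,d=bot.read_camera('top'); cv2.imwrite('pics/top3.png',cv2.resize(cv2.convertScaleAbs(p[110:240,10:200,::-1],alpha=1.8),None,fx=4,fy=4))
E
```

```text
time: 6.75
tool_pos: [0.5568, 0.244, 0.1]
tcp_rot: [1.235, 1.195, -1.243]
wrist_force: [-0.9, -0.0, -2.8]
width: 0.582
time: 7.08
tool_pos: [0.5602, 0.2462, 0.1049]
tcp_rot: [1.241, 1.191, -1.234]
wrist_force: [0.2, 0.4, -2.9]
width: 0.578
t 7.08 pos [0.5602 0.2462 0.1049] jawyaw -2.2 xaxis [ 0.002  0.003 -1.   ] w 0.578 F [ 0.2  0.4 -2.9] q [0.37 0.27 1.88 0.   1.   0.41]
  opt 0 [-0.003 -0.003 -0.002]
  opt 180 [ 3.138 -0.004  0.005]
dp cm [ 4.85 -0.1   0.07] rot [-0.003 -0.003 -0.002]
```

View pics/sc3.png

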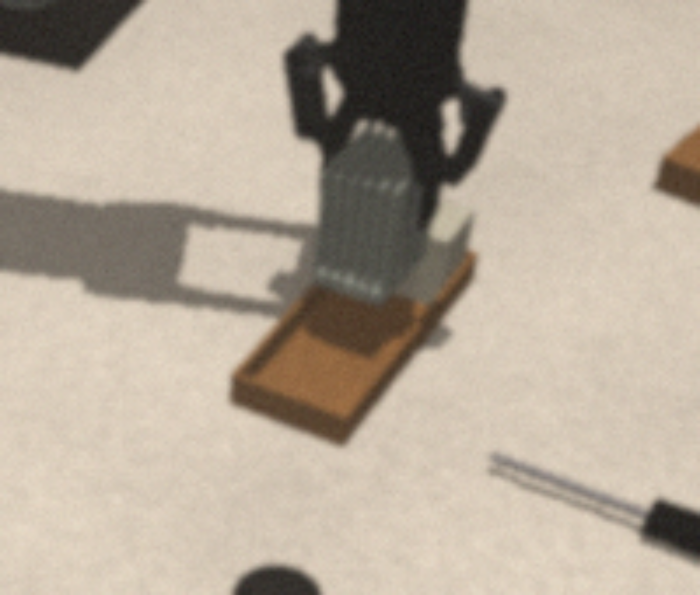

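View pics/top3.png

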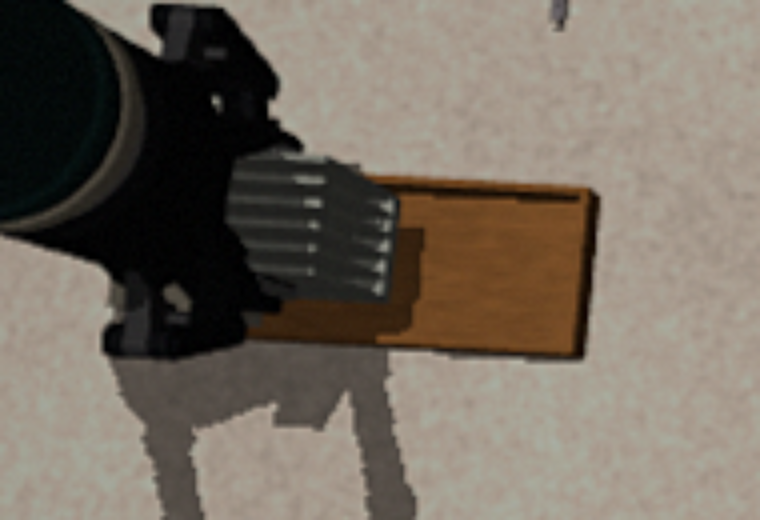

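The sink is above its slot and upright. The -y end face has its bottom corners at top-crop (387,299) and (399,200). Checking those by casting rays before lowering.

```bash
python3 - <<'E'
from h import *
for uv in((10+387/4,110+299/4),(10+399/4,110+200/4)): print(plane('top',uv,.054))
E
python3 t.py
```

```text
[0.53457334 0.21335937 0.054     ]
[0.58115283 0.21157132 0.054     ]
t 7.18 pos [0.5597 0.2461 0.1044] jawyaw -2.2 xaxis [ 0.001  0.003 -1.   ] w 0.580 F [-0.2  0.2 -2.9] q [0.37 0.27 1.88 0.   1.   0.41]
```

```bash
python3 -m creep '[{"grip":4.5,"dp":[1,0,0],"rotation":[0,0,0]},{"grip":4.5,"dp":[2.2,0,0],"rotation":[0,0,0]},{"grip":4.5,"dp":[3.3,0,0],"rotation":[0,0,0]},{"grip":4.5,"dp":[4.1,0,0],"rotation":[0,0,0]},{"grip":4.5,"dp":[4.4,0,0],"rotation":[0,0,0]}]';  python3 -m creep '[{"grip":4.5,"dp":[0,0,0],"rotation":[0,0,0]},{"grip":4.5,"dp":[0,0,0],"rotation":[0,0,0]},{"grip":4.5,"dp":[0,0,0],"rotation":[0,0,0]},{"grip":4.5,"dp":[0,0,0],"rotation":[0,0,0]}]'; python3 t.py 0.5593 0.2457 0.0564 -2
```

```text
time: 7.6
tool_pos: [0.5569, 0.2451, 0.0565]
tcp_rot: [1.235, 1.195, -1.241]
wrist_force: [-1.8, 0.5, 6.4]
width: 0.578
time: 7.93
tool_pos: [0.5593, 0.2461, 0.0595]
tcp_rot: [1.239, 1.192, -1.236]
wrist_force: [-0.7, -0.3, -2.9]
width: 0.576
t 7.93 pos [0.5593 0.2461 0.0595] jawyaw -2.2 xaxis [ 0.     0.002 -1.   ] w 0.576 F [-0.7 -0.3 -2.9] q [0.37 0.32 1.9  0.   0.92 0.41]
  opt 0 [-0.003 -0.002 -0.   ]
  opt 180 [ 3.138e+00 -1.000e-03  4.000e-03]
dp cm [ 0.31 -0.    0.04] rot [-0.003 -0.002 -0.   ]
```

```bash
python3 -m creep '[{"grip":4.5,"dp":[0.1,0,0],"rotation":[0,0,0]},{"grip":4.5,"dp":[0.2,0,0],"rotation":[0,0,0]},{"grip":4.5,"dp":[0.3,0,0],"rotation":[0,0,0]},{"grip":4.5,"dp":[0.3,0,0],"rotation":[0,0,0]},{"grip":4.5,"dp":[0.3,0,0],"rotation":[0,0,0]}]'; python3 t.py 0.5593 0.2457 0.0564 -2
```

```text
time: 8.35
tool_pos: [0.5591, 0.246, 0.0565]
tcp_rot: [1.239, 1.193, -1.236]
wrist_force: [-0.5, 1.0, -1.0]
width: 0.578
t 8.35 pos [0.5591 0.246  0.0565] jawyaw -2.2 xaxis [ 0.     0.002 -1.   ] w 0.578 F [-0.5  1.  -1. ] q [0.37 0.32 1.9  0.   0.91 0.41]
  opt 0 [-0.003 -0.002  0.   ]
  opt 180 [3.138e+00 0.000e+00 3.000e-03]
dp cm [0.01 0.02 0.03] rot [-0.003 -0.002  0.   ]
```

```bash
python3 -m creep '[{"grip":4.7,"dp":[0.05,0,0],"rotation":[0,0,0]},{"grip":5.3,"dp":[0.05,0,0],"rotation":[0,0,0]},{"grip":6,"dp":[0.05,0,0],"rotation":[0,0,0]},{"grip":7,"dp":[0.05,0,0],"rotation":[0,0,0]},{"grip":8,"dp":[0.05,0,0],"rotation":[0,0,0]}]';python3 -m creep '[{"grip":8,"dp":[0,0,0],"rotation":[0,0,0]},{"grip":8,"dp":[0,0,0],"rotation":[0,0,0]},{"grip":8,"dp":[-2,0,0],"rotation":[0,0,0]},{"grip":8,"dp":[-5,0,0],"rotation":[0,0,0]},{"grip":8,"dp":[-8.5,0,0],"rotation":[0,0,0]}]'; python3 t.py 0.44 -0.08 0.18 0
```

```text
time: 8.77
tool_pos: [0.5591, 0.2459, 0.0557]
tcp_rot: [1.239, 1.193, -1.236]
wrist_force: [-0.2, 0.2, 0.4]
width: 0.929
time: 9.18
tool_pos: [0.5569, 0.2449, 0.1389]
tcp_rot: [1.234, 1.195, -1.242]
wrist_force: [1.1, -0.0, -0.6]
width: 0.938
t 9.18 pos [0.5569 0.2449 0.1389] jawyaw -2.2 xaxis [-0.006 -0.    -1.   ] w 0.938 F [ 1.1 -0.  -0.6] q [0.37 0.23 1.85 0.   1.07 0.41]
  opt 0 [-0.038  0.     0.006]
  opt 180 [ 3.104  0.009 -0.   ]
dp cm [ -4.04 -10.47  32.91] rot [-0.038  0.     0.006]
```

```bash
python3 -m creep '[{"grip":8.5,"dp":[-3,0,0],"rotation":[0,0,0]},{"grip":8.5,"dp":[-4,-10.4,32.9],"rotation":[0,0,0]},{"grip":8.5,"dp":[-4,-10.4,32.9],"rotation":[0,0,0]},{"grip":8.5,"dp":[-4,-10.4,32.9],"rotation":[0,0,0]},{"grip":8.5,"dp":[-4,-10.4,32.9],"rotation":[0,0,0]}]';python3 t.py 0.4405 -0.0805 0.18 -2
```

```text
time: 9.6
tool_pos: [0.502, 0.0877, 0.1756]
tcp_rot: [1.238, 1.193, -1.235]
wrist_force: [0.6, -1.2, -0.7]
width: 0.993
t 9.60 pos [0.502  0.0877 0.1756] jawyaw -2.1 xaxis [ 0.     0.002 -1.   ] w 0.993 F [ 0.6 -1.2 -0.7] q [0.12 0.01 2.03 0.   1.11 0.16]
  opt 0 [-0.002 -0.002 -0.   ]
  opt 180 [ 3.14e+00 -1.00e-03  3.00e-03]
dp cm [-0.47 -5.53 17.03] rot [-0.002 -0.002 -0.   ]
```

```bash
python3 -m creep '[{"grip":8.5,"dp":[-0.3,-1.3,4],"rotation":[0,0,0]},{"grip":8.5,"dp":[-0.3,-2.6,8],"rotation":[0,0,0]},{"grip":8.5,"dp":[-0.3,-3.9,12],"rotation":[0,0,0]},{"grip":8.5,"dp":[-0.3,-4.7,14.5],"rotation":[0,0,0]},{"grip":8.5,"dp":[-0.3,-5,15.5],"rotation":[0,0,0]}]';python3 -m creep '[{"grip":8.5,"dp":[0,0,0],"rotation":[0,0,0]},{"grip":8.5,"dp":[0,0,0],"rotation":[0,0,0]},{"grip":8.5,"dp":[0,0,0],"rotation":[0,0,0]},{"grip":8.5,"dp":[0,0,0],"rotation":[0,0,0]}]';python3 t.py 0.4405 -0.0805 0.18 -2
python3 - <<'E'
from h import *
p,d=bot.read_camera('top'); cv2.imwrite('pics/top4.png',cv2.resize(cv2.convertScaleAbs(p[110:290,10:300,::-1],alpha=1.8),None,fx=2.7,fy=2.7)); W=cloud('top',d)
x,y,z=W[...,0],W[...,1],W[...,2]
k=(x>.5)&(x<.62)&(y>.12)&(y<.3)&(z>.08)&(z<.1)
print('sink in carton',cv2.minAreaRect(np.float32(W[k][:,:2]*1000)),np.median(z[k]),k.sum())
p,d=bot.read_camera('scene'); cv2.imwrite('pics/sc4.png',cv2.resize(cv2.convertScaleAbs(p[50:270,130:400,::-1],alpha=1.5),None,fx=2.5,fy=2.5))
E
```

```text
time: 10.02
tool_pos: [0.4453, -0.067, 0.178]
tcp_rot: [1.24, 1.191, -1.24]
wrist_force: [0.2, 0.1, -0.2]
width: 0.995
time: 10.35
tool_pos: [0.4475, -0.063, 0.1779]
tcp_rot: [1.238, 1.194, -1.235]
wrist_force: [0.2, -0.1, -0.2]
width: 0.993
t 10.35 pos [ 0.4475 -0.063   0.1779] jawyaw -2.1 xaxis [-0.     0.002 -1.   ] w 0.993 F [ 0.2 -0.1 -0.2] q [-0.2  -0.11  2.14  0.    1.12 -0.16]
  opt 0 [-0.001 -0.002  0.   ]
  opt 180 [3.14e+00 1.00e-03 4.00e-03]
dp cm [-0.21 -0.63  1.77] rot [-0.001 -0.002  0.   ]
sink in carton ((558.162109375, 247.36288452148438), (70.89260864257812, 50.48617172241211), 87.83190155029297) 0.08781539070546457 602
```

View pics/top4.png

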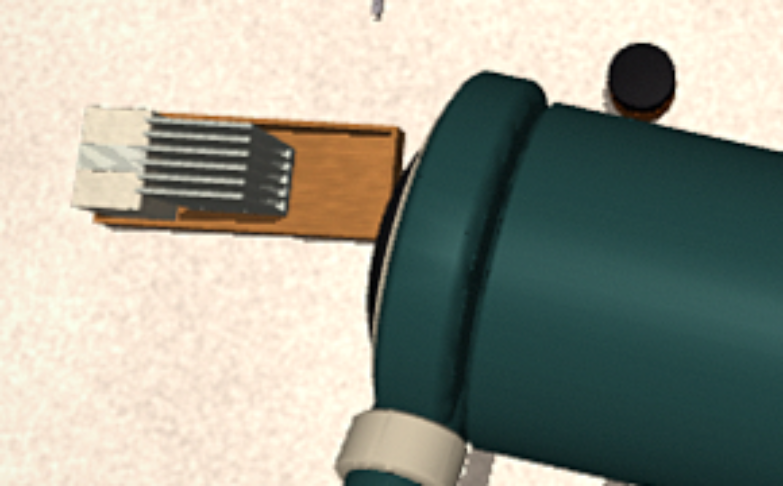

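View pics/sc4.png

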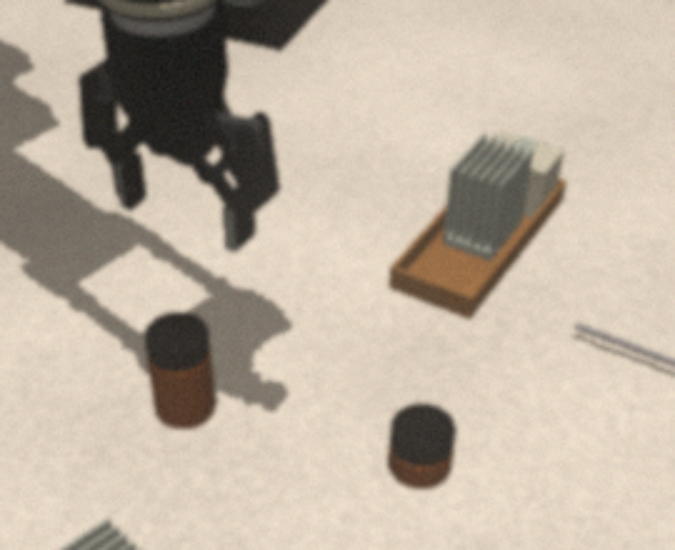

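The sink stands in the carton against the box side: depth puts it at (0.558, 0.247), aligned, with its top at 88 mm. The jar at scene crop (180,370) is still standing. Moving over the jar and lowering.

```bash
python3 -m creep '[{"grip":8.5,"dp":[0,-0.6,1.7],"rotation":[0,0,0]},{"grip":8.5,"dp":[0,-0.6,1.75],"rotation":[0,0,0]},{"grip":8.5,"dp":[1.5,-0.6,1.75],"rotation":[0,0,0]},{"grip":8.5,"dp":[3,-0.6,1.75],"rotation":[0,0,0]},{"grip":8.5,"dp":[4,-0.6,1.75],"rotation":[0,0,0]}]';python3 -m creep '[{"grip":8.5,"dp":[0,0,0],"rotation":[0,0,0]},{"grip":8.5,"dp":[0,0,0],"rotation":[0,0,0]},{"grip":8.5,"dp":[0,0,0],"rotation":[0,0,0]},{"grip":8.5,"dp":[0,0,0],"rotation":[0,0,0]}]';python3 t.py 0.4405 -0.0805 0.044 -2
```

```text
time: 10.87
tool_pos: [0.44, -0.0805, 0.1368]
tcp_rot: [1.238, 1.194, -1.237]
wrist_force: [-0.4, 0.2, -0.1]
width: 0.994
time: 11.2
tool_pos: [0.441, -0.0813, 0.1388]
tcp_rot: [1.239, 1.192, -1.235]
wrist_force: [-0.6, -0.1, -0.1]
width: 0.996
t 11.20 pos [ 0.441  -0.0813  0.1388] jawyaw -2.2 xaxis [ 0.001  0.002 -1.   ] w 0.996 F [-0.6 -0.1 -0.1] q [-0.24 -0.08  2.18  0.    1.04 -0.2 ]
  opt 0 [-0.003 -0.002 -0.001]
  opt 180 [ 3.139e+00 -2.000e-03  3.000e-03]
dp cm [ 9.48 -0.07 -0.07] rot [-0.003 -0.002 -0.001]
```

```bash
python3 -m creep '[{"grip":8.5,"dp":[2,0,0],"rotation":[0,0,0]},{"grip":8.5,"dp":[4.5,0,0],"rotation":[0,0,0]},{"grip":8.5,"dp":[7,0,0],"rotation":[0,0,0]},{"grip":8.5,"dp":[8.8,0,0],"rotation":[0,0,0]},{"grip":8.5,"dp":[9.4,0,0],"rotation":[0,0,0]}]';python3 -m creep '[{"grip":8.5,"dp":[0,0,0],"rotation":[0,0,0]},{"grip":8.5,"dp":[0,0,0],"rotation":[0,0,0]},{"grip":8.5,"dp":[0,0,0],"rotation":[0,0,0]},{"grip":8.5,"dp":[0,0,0],"rotation":[0,0,0]}]';python3 t.py 0.4405 -0.0805 0.044 -2
```

```text
time: 11.62
tool_pos: [0.4385, -0.0807, 0.0419]
tcp_rot: [1.237, 1.196, -1.239]
wrist_force: [-0.3, 0.9, 0.5]
width: 0.997
time: 11.95
tool_pos: [0.4417, -0.0815, 0.0455]
tcp_rot: [1.239, 1.19, -1.235]
wrist_force: [-0.4, -0.5, 0.2]
width: 0.996
t 11.95 pos [ 0.4417 -0.0815  0.0455] jawyaw -2.2 xaxis [ 0.003  0.001 -1.   ] w 0.996 F [-0.4 -0.5  0.2] q [-0.24  0.06  2.25  0.    0.83 -0.2 ]
  opt 0 [-0.003 -0.001 -0.003]
  opt 180 [ 3.138e+00 -4.000e-03  2.000e-03]
dp cm [ 0.15 -0.13 -0.1 ] rot [-0.003 -0.001 -0.003]
```

```bash
python3 -m creep '[{"grip":6.5,"dp":[0,-0.1,0],"rotation":[0,0,0]},{"grip":5.5,"dp":[0,-0.1,0],"rotation":[0,0,0]},{"grip":4.5,"dp":[0,-0.1,0],"rotation":[0,0,0]},{"grip":4.5,"dp":[0,-0.1,0],"rotation":[0,0,0]},{"grip":4.5,"dp":[0,-0.1,0],"rotation":[0,0,0]}]' 40;python3 -m creep '[{"grip":4.5,"dp":[0,0,0],"rotation":[0,0,0]},{"grip":4.5,"dp":[0,0,0],"rotation":[0,0,0]},{"grip":4.5,"dp":[0,0,0],"rotation":[0,0,0]}]' 40;python3 t.py
```

```text
time: 12.37
tool_pos: [0.44, -0.0813, 0.0448]
tcp_rot: [1.239, 1.191, -1.236]
wrist_force: [-0.2, 1.0, 6.4]
width: 0.574
time: 12.62
tool_pos: [0.44, -0.0813, 0.0448]
tcp_rot: [1.239, 1.192, -1.236]
wrist_force: [-0.9, 0.4, 6.2]
width: 0.572
t 12.62 pos [ 0.44   -0.0813  0.0448] jawyaw -2.2 xaxis [ 0.001  0.002 -1.   ] w 0.572 F [-0.9  0.4  6.2] q [-0.24  0.06  2.25  0.    0.83 -0.2 ]
```

```bash
python3 -m creep '[{"grip":4.5,"dp":[-1.5,0,0],"rotation":[0,0,0]},{"grip":4.5,"dp":[-4,0,0],"rotation":[0,0,0]},{"grip":4.5,"dp":[-7,0,0],"rotation":[0,0,0]},{"grip":4.5,"dp":[-9.5,0,0],"rotation":[0,0,0]},{"grip":4.5,"dp":[-10.5,0,0],"rotation":[0,0,0]}]' 50;python3 -m creep '[{"grip":4.5,"dp":[0,0,0],"rotation":[0,0,0]},{"grip":4.5,"dp":[0,0,0],"rotation":[0,0,0]},{"grip":4.5,"dp":[0,0,0],"rotation":[0,0,0]}]';python3 t.py .5568 .175 .1498 -2
python3 - <<'E'
from h import *
p,d=bot.read_camera('scene'); cv2.imwrite('pics/sc5.png',cv2.resize(cv2.convertScaleAbs(p[50:270,130:400,::-1],alpha=1.5),None,fx=2.5,fy=2.5))
E
```

```text
time: 13.03
tool_pos: [0.441, -0.0818, 0.1521]
tcp_rot: [1.24, 1.188, -1.233]
wrist_force: [0.7, 0.1, -0.6]
width: 0.569
time: 13.28
tool_pos: [0.4377, -0.081, 0.1469]
tcp_rot: [1.237, 1.196, -1.239]
wrist_force: [-0.3, 0.4, -1.6]
width: 0.574
t 13.28 pos [ 0.4377 -0.081   0.1469] jawyaw -2.2 xaxis [-0.004  0.003 -1.   ] w 0.574 F [-0.3  0.4 -1.6] q [-0.24 -0.09  2.18  0.    1.06 -0.2 ]
  opt 0 [-0.003 -0.003  0.004]
  opt 180 [3.138 0.006 0.004]
dp cm [ -0.27  10.93 -26.03] rot [-0.003 -0.003  0.004]
```

View pics/sc5.png

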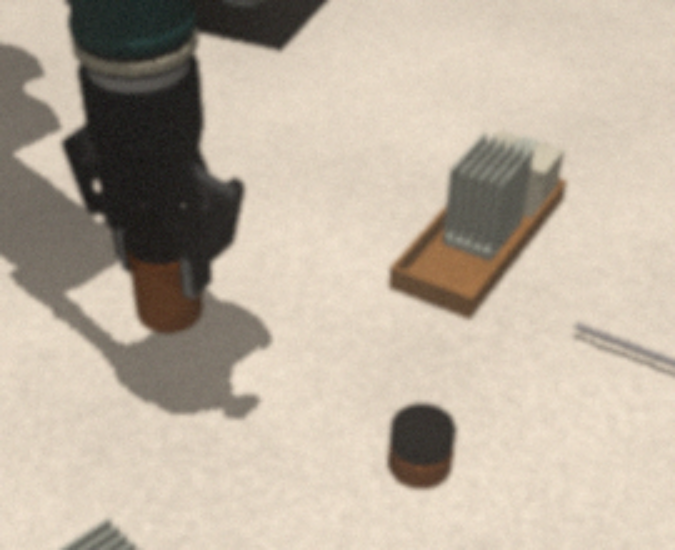

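The jar is held upright at (168,290), clear of the bench. Carrying it over.

```bash
python3 -m creep '[{"grip":4.5,"dp":[-0.2,0.8,-1.8],"rotation":[0,0,0]},{"grip":4.5,"dp":[-0.2,1.9,-4.5],"rotation":[0,0,0]},{"grip":4.5,"dp":[-0.2,3.2,-7.5],"rotation":[0,0,0]},{"grip":4.5,"dp":[-0.2,4.5,-10.7],"rotation":[0,0,0]},{"grip":4.5,"dp":[-0.2,5.8,-13.8],"rotation":[0,0,0]}]';python3 -m creep '[{"grip":4.5,"dp":[0,1.3,-3.1],"rotation":[0,0,0]},{"grip":4.5,"dp":[0,2.6,-6.2],"rotation":[0,0,0]},{"grip":4.5,"dp":[0,3.5,-8.4],"rotation":[0,0,0]},{"grip":4.5,"dp":[0,4,-10],"rotation":[0,0,0]},{"grip":4.5,"dp":[0,4.2,-10.8],"rotation":[0,0,0]}]';python3 -m creep '[{"grip":4.5,"dp":[0,0,0],"rotation":[0,0,0]},{"grip":4.5,"dp":[0,0,0],"rotation":[0,0,0]},{"grip":4.5,"dp":[0,0,0],"rotation":[0,0,0]},{"grip":4.5,"dp":[0,0,0],"rotation":[0,0,0]},{"grip":4.5,"dp":[0,0,0],"rotation":[0,0,0]}]';python3 t.py .5568 .175 .1498 -2
```

```text
time: 13.75
tool_pos: [0.5015, 0.0556, 0.149]
tcp_rot: [1.237, 1.195, -1.24]
wrist_force: [0.5, -0.6, -1.5]
width: 0.573
time: 14.17
tool_pos: [0.548, 0.1626, 0.149]
tcp_rot: [1.235, 1.196, -1.238]
wrist_force: [-1.0, -1.2, -1.9]
width: 0.573
time: 14.58
tool_pos: [0.5482, 0.1596, 0.1513]
tcp_rot: [1.239, 1.192, -1.238]
wrist_force: [0.1, 0.1, -1.7]
width: 0.574
t 14.58 pos [0.5482 0.1596 0.1513] jawyaw -2.3 xaxis [-0.001  0.002 -1.   ] w 0.574 F [ 0.1  0.1 -1.7] q [0.24 0.15 1.93 0.   1.07 0.28]
  opt 0 [-0.004 -0.002  0.001]
  opt 180 [3.137e+00 1.000e-03 3.000e-03]
dp cm [ 0.15  0.8  -1.57] rot [-0.004 -0.002  0.001]
```

```bash
python3 -m creep '[{"grip":4.5,"dp":[0,0.4,-0.8],"rotation":[0,0,0]},{"grip":4.5,"dp":[0,0.8,-1.5],"rotation":[0,0,0]},{"grip":4.5,"dp":[1,0.8,-1.5],"rotation":[0,0,0]},{"grip":4.5,"dp":[2.5,0.8,-1.5],"rotation":[0,0,0]},{"grip":4.5,"dp":[3.5,0.8,-1.5],"rotation":[0,0,0]}]';python3 -m creep '[{"grip":4.5,"dp":[0,0,0],"rotation":[0,0,0]},{"grip":4.5,"dp":[0,0,0],"rotation":[0,0,0]},{"grip":4.5,"dp":[0,0,0],"rotation":[0,0,0]},{"grip":4.5,"dp":[0,0,0],"rotation":[0,0,0]},{"grip":4.5,"dp":[0,0,0],"rotation":[0,0,0]}]';python3 t.py .5568 .175 .0488 -2
python3 - <<'E'
from h import *
p,d=bot.read_camera('scene'); cv2.imwrite('pics/sc6.png',cv2.resize(cv2.convertScaleAbs(p[50:220,220:420,::-1],alpha=1.5),None,fx=3.5,fy=3.5))
p,d=bot.read_camera('top'); cv2.imwrite('pics/top6.png',cv2.resize(cv2.convertScaleAbs(p[110:240,10:200,::-1],alpha=1.8),None,fx=4,fy=4))
E
```

```text
time: 15.0
tool_pos: [0.5568, 0.1757, 0.115]
tcp_rot: [1.238, 1.193, -1.237]
wrist_force: [-0.8, 0.1, -2.5]
width: 0.576
time: 15.42
tool_pos: [0.5577, 0.1756, 0.1173]
tcp_rot: [1.239, 1.192, -1.235]
wrist_force: [0.0, 0.3, -1.9]
width: 0.572
t 15.42 pos [0.5577 0.1756 0.1173] jawyaw -2.2 xaxis [ 0.001  0.002 -1.   ] w 0.572 F [ 0.   0.3 -1.9] q [0.26 0.21 1.93 0.   1.01 0.3 ]
  opt 0 [-0.003 -0.002 -0.001]
  opt 180 [ 3.138e+00 -2.000e-03  4.000e-03]
dp cm [ 6.85 -0.1   0.08] rot [-0.003 -0.002 -0.001]
```

View pics/sc6.png

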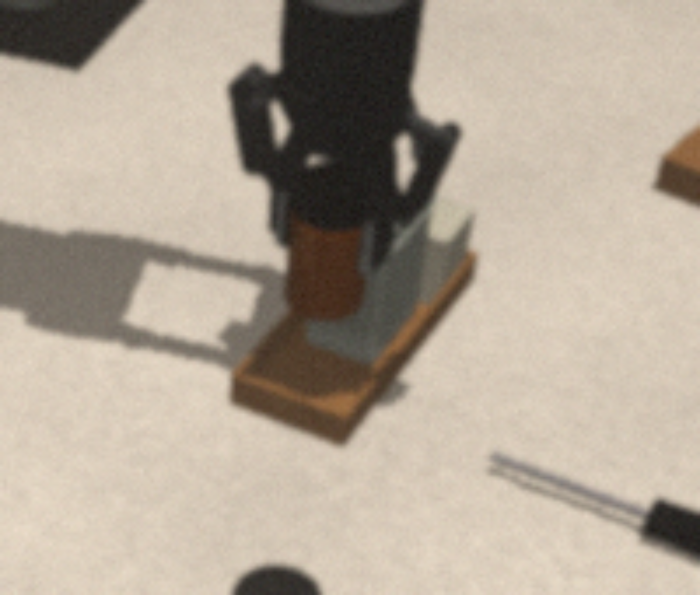

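View pics/top6.png

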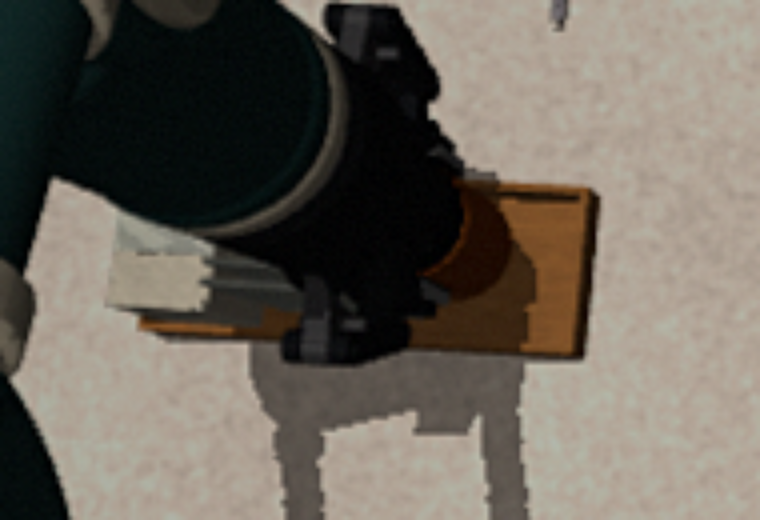

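The jar is upright over the free space (scene crop (330,260)). Its outer bottom edge is at top crop (511,240). Checking that, then lowering.

```bash
python3 -c "
from h import *
print(plane('top',(10+511/4,110+240/4),.0725))"
python3 -m creep '[{"grip":4.5,"dp":[1,0,0],"rotation":[0,0,0]},{"grip":4.5,"dp":[2,0,0],"rotation":[0,0,0]},{"grip":4.5,"dp":[3,0,0],"rotation":[0,0,0]},{"grip":4.5,"dp":[3.8,0,0],"rotation":[0,0,0]},{"grip":4.5,"dp":[4,0,0],"rotation":[0,0,0]}]';python3 -m creep '[{"grip":4.5,"dp":[0,0,0],"rotation":[0,0,0]},{"grip":4.5,"dp":[0,0,0],"rotation":[0,0,0]},{"grip":4.5,"dp":[0,0,0],"rotation":[0,0,0]},{"grip":4.5,"dp":[0,0,0],"rotation":[0,0,0]}]';python3 t.py .5568 .175 .0488 -2
```

```text
[0.56008598 0.15261726 0.0725    ]
time: 15.93
tool_pos: [0.5551, 0.175, 0.0734]
tcp_rot: [1.235, 1.195, -1.24]
wrist_force: [-0.5, 0.0, -1.6]
width: 0.57
time: 16.27
tool_pos: [0.5576, 0.1757, 0.077]
tcp_rot: [1.239, 1.192, -1.236]
wrist_force: [-0.2, -0.0, -1.9]
width: 0.571
t 16.27 pos [0.5576 0.1757 0.077 ] jawyaw -2.2 xaxis [ 0.001  0.002 -1.   ] w 0.571 F [-0.2 -0.  -1.9] q [0.26 0.25 1.95 0.   0.94 0.3 ]
  opt 0 [-0.003 -0.002 -0.001]
  opt 180 [ 3.139e+00 -1.000e-03  4.000e-03]
dp cm [ 2.82 -0.08  0.08] rot [-0.003 -0.002 -0.001]
```

```bash
python3 -m creep '[{"grip":4.5,"dp":[0.5,0,0.15],"rotation":[0,0,0]},{"grip":4.5,"dp":[1.1,0,0.15],"rotation":[0,0,0]},{"grip":4.5,"dp":[1.7,0,0.15],"rotation":[0,0,0]},{"grip":4.5,"dp":[2.1,0,0.15],"rotation":[0,0,0]},{"grip":4.5,"dp":[2.3,0,0.15],"rotation":[0,0,0]}]';python3 -m creep '[{"grip":4.5,"dp":[0,0,0],"rotation":[0,0,0]},{"grip":4.5,"dp":[0,0,0],"rotation":[0,0,0]},{"grip":4.5,"dp":[0.15,0,0],"rotation":[0,0,0]},{"grip":4.5,"dp":[0.3,0,0],"rotation":[0,0,0]},{"grip":4.5,"dp":[0.3,0,0],"rotation":[0,0,0]}]';python3 t.py .5568 .175 .0488 -2
```

```text
time: 16.68
tool_pos: [0.5561, 0.1738, 0.052]
tcp_rot: [1.237, 1.194, -1.238]
wrist_force: [-0.9, -1.1, -1.5]
width: 0.571
time: 17.1
tool_pos: [0.557, 0.1741, 0.0503]
tcp_rot: [1.238, 1.193, -1.237]
wrist_force: [-0.4, -0.4, -1.9]
width: 0.573
t 17.10 pos [0.557  0.1741 0.0503] jawyaw -2.2 xaxis [-0.     0.002 -1.   ] w 0.573 F [-0.4 -0.4 -1.9] q [0.26 0.29 1.97 0.   0.89 0.3 ]
  opt 0 [-0.003 -0.002  0.   ]
  opt 180 [3.139e+00 1.000e-03 3.000e-03]
dp cm [ 0.15 -0.02 -0.09] rot [-0.003 -0.002  0.   ]
```

```bash
python3 -m creep '[{"grip":4.5,"dp":[0.1,0,0],"rotation":[0,0,0]},{"grip":4.5,"dp":[0.2,0,0],"rotation":[0,0,0]},{"grip":4.5,"dp":[0.2,0,0],"rotation":[0,0,0]},{"grip":4.5,"dp":[0.2,0,0],"rotation":[0,0,0]}]';python3 t.py .5568 .175 .0488 -2
```

```text
time: 17.43
tool_pos: [0.5572, 0.1742, 0.0488]
tcp_rot: [1.239, 1.193, -1.236]
wrist_force: [-1.4, -0.2, 2.7]
width: 0.571
t 17.43 pos [0.5572 0.1742 0.0488] jawyaw -2.2 xaxis [-0.     0.002 -1.   ] w 0.571 F [-1.4 -0.2  2.7] q [0.26 0.29 1.97 0.   0.88 0.3 ]
  opt 0 [-0.003 -0.002  0.   ]
  opt 180 [3.138e+00 0.000e+00 3.000e-03]
dp cm [ 0.01 -0.04 -0.08] rot [-0.003 -0.002  0.   ]
```

Contact with the floor (Fz went from -1.9 to +2.7 N). Releasing gently and retreating.

```bash
python3 -m creep '[{"grip":4.9,"dp":[0,0,0],"rotation":[0,0,0]},{"grip":5.3,"dp":[0,0,0],"rotation":[0,0,0]},{"grip":6,"dp":[0,0,0],"rotation":[0,0,0]},{"grip":7,"dp":[0,0,0],"rotation":[0,0,0]},{"grip":8,"dp":[0,0,0],"rotation":[0,0,0]}]';python3 -m creep '[{"grip":8.3,"dp":[0,0,0],"rotation":[0,0,0]},{"grip":8.3,"dp":[-1,0,0],"rotation":[0,0,0]},{"grip":8.3,"dp":[-3,0,0],"rotation":[0,0,0]},{"grip":8.3,"dp":[-6,0,0],"rotation":[0,0,0]},{"grip":8.3,"dp":[-9,0,0],"rotation":[0,0,0]}]';python3 -m creep '[{"grip":8.3,"dp":[-4,0,0],"rotation":[0,0,0]},{"grip":8.3,"dp":[-4,0,4],"rotation":[0,0,0]},{"grip":8.3,"dp":[-4,0,8],"rotation":[0,0,0]},{"grip":8.3,"dp":[-4,0,12],"rotation":[0,0,0]},{"grip":8.3,"dp":[-4,0,16],"rotation":[0,0,0]}]';python3 -m creep '[{"grip":8.3,"dp":[0,0,4],"rotation":[0,0,0]},{"grip":8.3,"dp":[0,0,8],"rotation":[0,0,0]},{"grip":8.3,"dp":[0,0,12],"rotation":[0,0,0]},{"grip":8.3,"dp":[0,0,14],"rotation":[0,0,0]},{"grip":8.3,"dp":[0,0,14],"rotation":[0,0,0]}]'
python3 - <<'E'
from h import *
p,d=bot.read_camera('top'); cv2.imwrite('pics/top7.png',cv2.convertScaleAbs(p[:,:,::-1],alpha=1.8)); W=cloud('top',d)
x,y,z=W[...,0],W[...,1],W[...,2]
for nm,k in(('sink',(y>.208)&(y<.3)),('jar',(y>.12)&(y<.205))):
    k=k&(x>.5)&(x<.62)&(z>.08)&(z<.1); r=cv2.minAreaRect(np.float32(W[k][:,:2]*1000))
    c=np.array(r[0])/1000-[.5582,.2147]; a=np.radians(-2); e=np.array([np.cos(a),np.sin(a)]); f=np.array([-e[1],e[0]])
    print(nm,np.round(r[0],1),np.round(r[1],1),'in frame',(c@e).round(4),(c@f).round(4),'z',np.percentile(z[k],[5,50,95]).round(4),k.sum())
k=(abs(x-.632)<.04)&(abs(y+.042)<.04)&(z>.04)&(z<.06); print('short',W[k][:,:2].mean(0) if k.any() else None)
p,d=bot.read_camera('scene'); cv2.imwrite('pics/sc7.png',cv2.convertScaleAbs(p[:,:,::-1],alpha=1.5))
E
```

```text
time: 17.85
tool_pos: [0.557, 0.1741, 0.0482]
tcp_rot: [1.238, 1.193, -1.237]
wrist_force: [0.6, 0.1, 0.3]
width: 0.927
time: 18.27
tool_pos: [0.556, 0.1736, 0.1389]
tcp_rot: [1.237, 1.194, -1.239]
wrist_force: [0.3, 0.5, -0.4]
width: 0.97
time: 18.68
tool_pos: [0.551, 0.0127, 0.1796]
tcp_rot: [1.238, 1.192, -1.234]
wrist_force: [0.5, -0.7, -0.2]
width: 0.97
time: 19.1
tool_pos: [0.5455, -0.1302, 0.1788]
tcp_rot: [1.241, 1.188, -1.24]
wrist_force: [-1.0, 0.5, -0.1]
width: 0.975
sink [558.  247.3] [70.5 50.4] in frame -0.0013 0.0326 z [0.0809 0.0878 0.0898] 607
jar [555.5 175. ] [47.7 47.6] in frame -0.0013 -0.0398 z [0.0847 0.0882 0.0901] 620
short [ 0.63522794 -0.03205074]
```

View pics/top7.png

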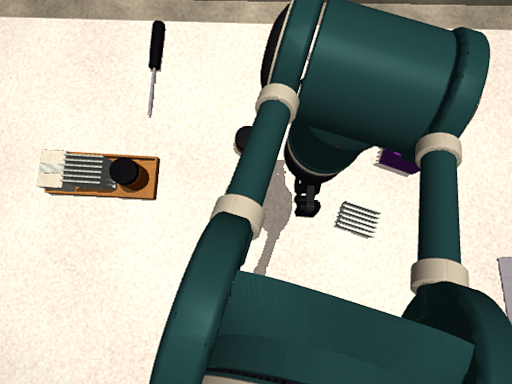

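View pics/sc7.png

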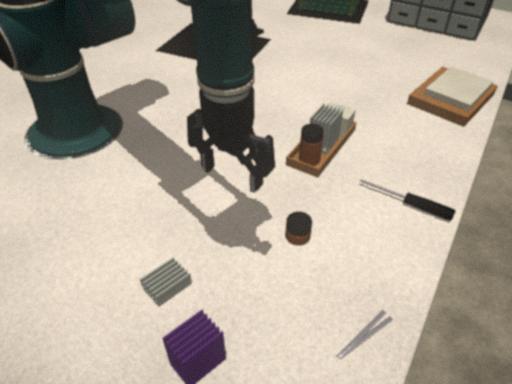

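Both parts stand in the carton (top (80,170) and (125,170)). The short jar is at its starting pixel in the scene view, (299,228). The top-view figure for it is biased because the arm partly hides it. Letting the arm settle, then handing in.

```bash
python3 -m creep '[{"grip":8.3,"dp":[0,0,0],"rotation":[0,0,0]},{"grip":8.3,"dp":[0,0,0],"rotation":[0,0,0]},{"grip":8.3,"dp":[0,0,0],"rotation":[0,0,0]},{"grip":8.3,"dp":[0,0,0],"rotation":[0,0,0]},{"grip":8.3,"dp":[0,0,0],"rotation":[0,0,0]}]'; python3 - <<'E'
from h import *
p,d=bot.read_camera('scene'); 
for q in(np.load('scene0.npy'),d):
    W=cloud('scene',q);x,y,z=W[...,0],W[...,1],W[...,2]
    k=(abs(x-.632)<.04)&(abs(y+.042)<.04)&(z>.04)&(z<.06); print('short',W[k][:,:2].mean(0).round(4),k.sum())
print(bot.finish_job())
E
```

```text
time: 19.62
tool_pos: [0.5457, -0.125, 0.1778]
tcp_rot: [1.237, 1.194, -1.235]
wrist_force: [-0.3, 0.5, 1.0]
width: 0.971
short [ 0.6347 -0.0459] 421
short [ 0.6346 -0.0459] 418
the job is handed in; nothing more can be done
None
```

I placed the tall grey heat sink in the carton next to the white box and the tall jar beside it. Each was lowered until it touched the floor, then released. I handed the job in at about 20 s, with the arm clear of everything.

My last checks, in the frame of `carton_space`:

| Item | x (mm) | y (mm) | Top above bench (mm) | Expected top (mm) |
|---|---|---|---|---|
| Tall heat sink | -1 | +33 | 88 | 88 |
| Tall jar | -1 | -40 | 88 | 88 |

- **Upright:** both look upright in the two camera views.
- **Short jar:** the scene camera shows it moved about 0.1 mm, so it is where it started. The top view put it about 10 mm away, but the arm was hiding part of it, so I did not trust that reading.
- **Sink grasp:** while lowering onto the sink I misread the arm's lag as a 9 mm offset and over-corrected. I put that right before closing the gripper, and there was no contact.

The hand-in gives no verdict, so I can't confirm it was accepted.

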